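# Put the faceting bench's small parts away

### The arm

A 6-joint arm with a two-finger parallel gripper is mounted at the origin on the work surface. World frame = base frame: x ahead of the robot, y to its left, z up, the work surface at z = 0. Lengths are in m, angles in rad, forces in N, time in s.
With the tool pointing down it reaches from about 0.35 to 0.775 m from the base axis. Payload 7.3 kg.
Tool frame: the origin (TCP) lies at the very end of the fingers, on their centre line; the grasp point (between the pads) lies 19 mm behind it; z points along the fingers, y is the line along which they close (so a half turn about z gives the same grasp; the last joint's range is limited). The gripper opens to 92 mm and grips with 3 to 60 N. Pads are 19 mm wide; open, the fingers measure 130 mm over their backs; the gripper's body (75 mm by 190 mm) begins 47 mm behind the grasp point.
Start: joints at [1.009, 0.342, 1.524, -0, 1.275, -0.146], TCP at [0.212, 0.48, 0.227] pointing down, gripper open.
Joint ranges: [-2.53, 2.53], [-0.77, 2.02], [0.04, 2.7], [-1, 4.14], [0.28, 2.66], [-3.11, 3.11]. Speed limits (rad/s): [2.57, 2.57, 3.14, 3.14, 3.14, 3.14].

### API

Orientations are given as [roll, pitch, yaw] about the fixed x, y, z axes, in that order (R = Rz(yaw) Ry(pitch) Rx(roll)).
In Python, from cell import observe, read_camera, get_calibration, hand_in, search_frame gives the robot as it stands.
- The arm moves only by the tool step_arm, never from a script. Its argument "commands" is a list of rows, each an object with "translation": the shift along the tool's x, y, z in mm, a list of three; "roll": the turn about the tool's z in rad. In form: [{"translation": [x, y, z], "roll": roll}, ...]. A call has 1 to 20 rows; each row shifts and turns the commanded pose from where the row before left it, along the tool's axes as they then stand; what a row does not reach is not made up. A row lasts 1/12 s, in which the tool goes at most 41.7 mm and 7.16 degrees, less where a joint would pass 70% of its speed; a pose out of reach is approached as far as the arm can. A call is refused whole if a number of a shift passes 41.7 or a number of a turn 0.125, either way. A call with a gripper value outside its range is refused whole. "fingers" is the opening, from 0 (shut) to 1 (fully open), set as the call begins (left out, the last holds). The fingers move at their own pace and stop on an object; "grip_force" is the grip in N (left out, the last holds). Time passes only in rows, so rows that do not move let the fingers close. It gives the time, the measured TCP pose, the force, the opening and the grip force at its end, in the units of the state.
- observe(): the state, without advancing time (a new reading comes with each control period).
- read_camera(name): name is "side" or "top" or "wrist"; returns the picture (420x560x3 uint8, red, green, blue); there is no depth.
- get_calibration(name): a dict with "camera_matrix" (3x3 intrinsics, pixels), "dist_coeffs" ([k1, k2, p1, p2, k3] as OpenCV has them; the pictures are not rectified), "world_from_camera" (4x4, takes a point from camera to world coordinates). Camera axes: x right, y up, looking along -z (the intrinsics and any distortion apply to the point x, -y, -z); pixel columns grow to the right and rows downward; lengths in m; the calibration is good to about 2 mm. A picture is of the moment at which its call begins: read the wrist's pose just before it. get_calibration takes no time and is no camera call; for the wrist camera it gives the pose at the moment of the call.
- hand_in(): hands the job in; it is judged then, once.
Trained networks look in the newest picture that a camera, given by its name, has taken for a name from the list of things; names that differ only in an ending like _2 or _b are one class to them, and where a whole thing is asked for, a point or a joint stands for the part that bears it (a point fixed in the world has none). Each returns a list of dicts, best first, with "confidence" (0 to 1); they miss things now and then, are a little off and sometimes report something else, mostly with a low value. They report only what shows in the picture. A call takes as long as a camera call. They do not tell look-alikes from the thing itself.
- search_frame(camera, name): "at" ([x, y, z] in m, in world coordinates, good to about 4 mm: the middle of the surface that is visible of it).
The state is a dict: "time": time; "qpos": joint angles; "qvel": joint speeds; "joint_efforts": joint torques, N m; "tool_pos": TCP position; "tool_rot": TCP orientation; "contact_force": force on the tool from outside, world axes, zero at the start; "torque": the same for the moment, N m; "opening": finger opening in m; "grip_force": force on a finger pad.
Only numpy, scipy, OpenCV 4.12 (cv2) and the standard library are available. Lean on these libraries where they do the work, as an engineer would, in place of code of your own. Each camera call takes 0.05 s, during which the arm holds its last target. There are 200 camera calls.

### The job

Put the loose parts of the gem-faceting bench away in their cream trays: the two brass dops standing upright in the two-bay tray, one in each bay (either way round); the two black levelling feet with the white pins standing upright, pin up, in the round dish; and the folded loupe lying flat, lens up as it is now, in the small rectangular tray. Leave the hex nut and the aluminium collar where they lie.

Things in the scene. Friction and masses are not known exactly. Their poses are not given: they have to be found in the camera images.
- wide_dop: Brass dop standing head down: a round flat head 34 mm across and 8 mm high, a taper up to 16 mm height, then a plain round stem 14 mm in diameter up to 55 mm height. About 90 g. Origin: centre of the underside of the head; z runs up the stem. Grip it by the stem.
- narrow_dop: Brass dop as the other, but its head is only 24 mm across (8 mm high, taper to 16 mm height, stem 14 mm in diameter up to 55 mm height). About 90 g. Origin: centre of the underside of the head; z runs up the stem.
- long_foot: Levelling foot standing pin up: black knurled round collar 36 mm across and 16 mm high, with a white pin 16 mm in diameter rising from its centre to 52 mm total height. About 50 g. Origin: centre of the underside of the collar; z runs up the pin. Grip it by the pin.
- short_foot: Levelling foot as the other, but only 38 mm in total height (black collar 36 mm across, 16 mm high; white pin 16 mm in diameter). About 50 g. Origin: centre of the underside of the collar; z runs up the pin.
- loupe: Folded steel pocket loupe lying flat, teardrop-shaped from above, 56 mm long (its x axis), 34 mm wide (its y axis), 30 mm high, with a round dark green lens on top. About 60 g. Origin: centre of the underside of its 56 x 34 mm outline; the lens end is at -x, the pivot end at +x. Its long sides are flat and upright from x = -14 to +14 mm: grip there across y.
- dop_tray: Fixed cream two-bay tray, outside 70 mm (its x) by 126 mm (its y), 12 mm high, walls 4 mm, floor 4 mm thick (inner floor 4 mm above the table). A 4 mm divider as high as the walls, along x at the middle, makes two bays of 62 (x) by 57 mm (y) with centres at y = +30.5 and y = -30.5 mm. Origin: centre of the tray's underside, on the table.
- foot_dish: Fixed cream round dish, outside 130 mm across at the rim, 12 mm high, inside about 118 mm across at the floor; its inner floor lies 4 mm above the table. Origin: centre of its underside, on the table.
- loupe_tray: Fixed small cream rectangular tray, outside 86 mm (its x) by 66 mm (its y), 9 mm high, walls 4 mm, inside 78 by 58 mm, inner floor 4 mm above the table. Origin: centre of its underside, on the table.
- hex_nut: Loose steel hexagon nut, 30 mm across the corners, 10 mm high; not part of the job, to be left where it lies. Origin: centre of its underside.
- collar: Loose plain aluminium ring, 28 mm outside, 14 mm hole, 12 mm high; not part of the job, to be left where it lies. Origin: centre of its underside.
Not all that is in view belongs to the job. Leave any purple look-alike of the loupe alone.

How it is judged:
At the end, for the whole second after the job is handed in: Each dop upright (0.12 rad) in its own bay; both feet upright, pin up, within 45 mm of the dish's centre; loupe flat, lens up, within 28 mm (x) and 21 mm (y) of its tray's centre; every underside within 3 mm of its tray's inner floor (2.5 mm above it for the loupe); all at rest (angle between each of wide_dop, narrow_dop, long_foot, short_foot, loupe's own z axis and vertical below 0.12 rad and z of wide_dop in the frame of dop_tray between 0.001 and 0.0075 m and linear speed of each of wide_dop, narrow_dop, long_foot, short_foot, loupe below 0.02 m/s and angular speed of each of wide_dop, narrow_dop, long_foot, short_foot, loupe below 0.3 rad/s and z of narrow_dop in the frame of dop_tray between 0.001 and 0.0075 m and ((x of wide_dop in the frame of dop_tray between -0.024 and 0.024 m and y of wide_dop in the frame of dop_tray between 0.008 and 0.053 m and x of narrow_dop in the frame of dop_tray between -0.024 and 0.024 m and y of narrow_dop in the frame of dop_tray between -0.053 and -0.008 m) or (x of wide_dop in the frame of dop_tray between -0.024 and 0.024 m and y of wide_dop in the frame of dop_tray between -0.053 and -0.008 m and x of narrow_dop in the frame of dop_tray between -0.024 and 0.024 m and y of narrow_dop in the frame of dop_tray between 0.008 and 0.053 m)) and z of long_foot in the frame of foot_dish between 0.001 and 0.0075 m and horizontal distance between each of long_foot, short_foot and foot_dish below 0.045 m and z of short_foot in the frame of foot_dish between 0.001 and 0.0075 m and z of loupe in the frame of loupe_tray between 0.001 and 0.0065 m and x of loupe in the frame of loupe_tray between -0.028 and 0.028 m and y of loupe in the frame of loupe_tray between -0.021 and 0.021 m); the robot touches nothing.
It fails at once if the hex nut or the aluminium collar is moved by more than 20 mm (distance of any of hex_nut, collar from where it was at the start of the episode above 0.02 m).
It also fails if it takes over 112 s, if anything falls off the work surface, if the arm or the gripper's body presses on something with over 40 N, if the wrist force passes 120 N, or if a joint passes its speed limit or range.

## Working session

There is one attempt and no reset: what is moved stays moved. The work goes in short steps, Python scripts to look and compute and a tool call to move; the robot and the scene stay as the last step left them, time stands still between calls to the robot, and variables do not carry over. Pictures are saved under pics/ and viewed, at most 14 in all, crops included, and the job is handed in when it is done.

Besides the shell and the picture viewer there is one more tool, called after ">>>" as name(argument=value, ...) on one line, values as JSON. step_arm: Moves the arm, as the interface text tells. Its arguments: {"type":"object","properties":{"commands":{"type":"array"},"fingers":{"type":"number"},"grip_force":{"type":"number"}},"required":["commands"]}

```bash
mkdir -p pics
python3 - <<'E'
from cell import *
import cv2
for c in ("top","side"):
    cv2.imwrite(f"pics/{c}0.png",read_camera(c)[:,:,::-1])
    for n in "wide_dop narrow_dop long_foot short_foot loupe dop_tray foot_dish loupe_tray hex_nut collar".split():
        print(c,n,[( [round(v,3) for v in d["at"]],round(d["confidence"],2)) for d in search_frame(c,n)][:4])
    k=get_calibration(c);print(k["camera_matrix"],k["world_from_camera"],k["dist_coeffs"])
print(observe())
E
```

```text
top wide_dop [([0.644, 0.199, 0.011], 0.55)]
top narrow_dop [([0.466, -0.107, 0.022], 0.56)]
top long_foot [([0.65, -0.203, 0.013], 0.66)]
top short_foot []
top loupe [([0.37, 0.176, 0.029], 0.89), ([0.449, 0.125, 0.029], 0.66), ([0.48, 0.285, 0.001], 0.45), ([0.539, -0.152, 0.014], 0.39)]
top dop_tray [([0.478, 0.284, -0.001], 0.91)]
top foot_dish [([0.539, -0.308, 0.003], 0.77)]
top loupe_tray [([0.599, -0.027, 0.006], 0.95)]
top hex_nut [([0.55, 0.165, 0.008], 0.69)]
top collar [([0.54, -0.151, 0.012], 0.41)]
[[435.59337946   0.         281.36560734]
 [  0.         435.59337946 204.84884359]
 [  0.           0.           1.        ]] [[-0.02078425  0.97421415 -0.22466598  0.34021567]
 [-0.9997788  -0.01952905  0.00780796  0.00726423]
 [ 0.00321911  0.22477857  0.97440455  0.86477229]
 [ 0.          0.          0.          1.        ]] [-0.05210115  0.          0.          0.          0.        ]
side wide_dop [([0.644, 0.195, 0.015], 0.8), ([0.535, -0.308, 0.005], 0.19)]
side narrow_dop [([0.465, -0.112, 0.02], 0.76), ([0.446, 0.122, 0.031], 0.54), ([0.542, -0.153, 0.009], 0.2)]
s
[... 797 characters left out ...]
ime': 1.1, 'qpos': array([ 1.00898247e+00,  3.41992318e-01,  1.52409383e+00,  2.19443926e-05,
        1.27541069e+00, -1.45984958e-01]), 'qvel': array([ 1.39356777e-03,  2.44090077e-04,  3.21385750e-04, -6.62488749e-04,
       -7.61259124e-05, -2.26072024e-04]), 'joint_efforts': array([ 2.19171093e-04, -4.31131661e+01, -2.44484389e+01,  7.19377748e-02,
        4.82612452e-02,  3.34569313e-05]), 'tool_pos': array([0.21204956, 0.48029196, 0.22674666]), 'tool_rot': array([ 3.14149480e+00, -6.83241469e-06,  2.72575737e+00]), 'contact_force': array([ 0.76735813, -0.79758652,  0.3645686 ]), 'torque': array([ 0.02117512,  0.0007472 , -0.0353906 ]), 'grip_force': 0.0, 'opening': 0.09172969476784011}
```

View pics/top0.png

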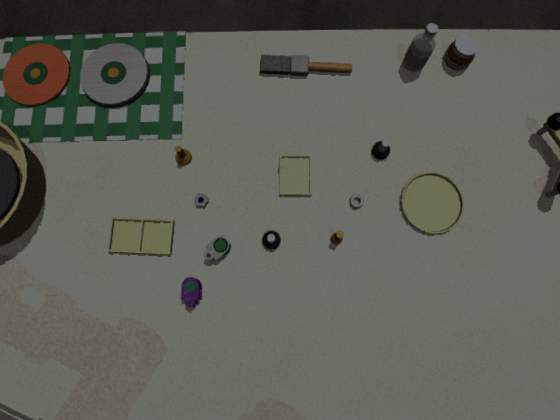

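View pics/side0.png

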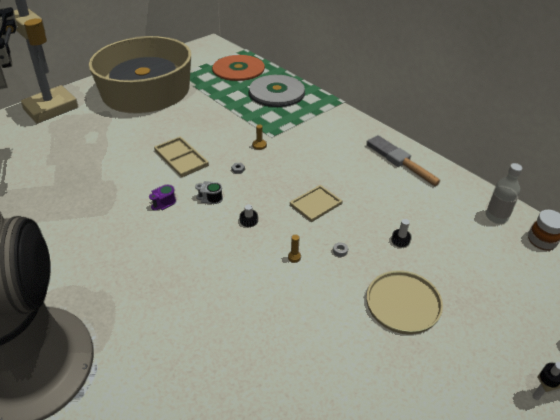

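The steel loupe is at top px (217,248) and the purple look-alike at (191,291). The steel one with the green lens fits the description. The dops are at (184,156) for the wide one and (337,237) for the narrow one. The feet are at (381,150) for the long one and (271,240) for the short one. I'll confirm all of these in one enlarged mosaic.

```bash
cat > h.py <<'E'
import numpy as np, cv2
from cell import *
def ray(cal,u,v):
    K=np.array(cal["camera_matrix"]);d=np.array(cal["dist_coeffs"]);T=np.array(cal["world_from_camera"])
    p=cv2.undistortPoints(np.array([[[u,v]]],float),K,d)[0,0]
    return T[:3,3],T[:3,:3]@np.array([p[0],-p[1],-1])
def plane(cal,u,v,z):
    o,r=ray(cal,u,v); return (o+r*(z-o[2])/r[2])
def proj(cal,P):
    K=np.array(cal["camera_matrix"]);d=np.array(cal["dist_coeffs"]);T=np.array(cal["world_from_camera"])
    c=(np.atleast_2d(P)-T[:3,3])@T[:3,:3]; c=c*[1,-1,-1]
    return cv2.projectPoints(c,np.zeros(3),np.zeros(3),K,d)[0][:,0]
def circ(x,y,z,r,n=40):
    a=np.linspace(0,2*np.pi,n); return np.c_[x+r*np.cos(a),y+r*np.sin(a),0*a+z]
E
python3 - <<'E'
import cv2,numpy as np
im=cv2.imread("pics/top0.png")
cs=[(214,250),(184,156),(337,237),(381,150),(271,240),(191,291)]
t=[]
for u,v in cs:
    c=cv2.resize(im[v-20:v+20,u-20:u+20],None,fx=6.5,fy=6.5,interpolation=cv2.INTER_CUBIC)
    c=np.clip(c*1.7,0,255).astype(np.uint8)
    for k in range(0,40,10):
        cv2.putText(c,str(u-20+k),(int(k*6.5),8),0,.32,(0,0,255));cv2.putText(c,str(v-20+k),(0,int(k*6.5)+4),0,.32,(0,0,255))
        cv2.line(c,(int(k*6.5+3),10),(int(k*6.5+3),18),(0,0,255));cv2.line(c,(22,int(k*6.5+3)),(28,int(k*6.5+3)),(0,0,255))
    t.append(c)
cv2.imwrite("pics/mos.png",np.vstack([np.hstack(t[:3]),np.hstack(t[3:])]))
E
```

```text
(no output)
```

View pics/mos.png

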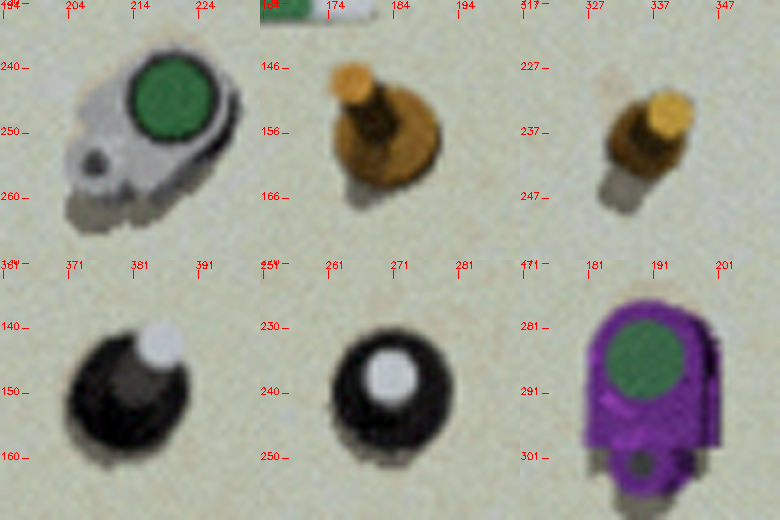

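The mosaic confirms it. The steel loupe has its lens at (220,244) and its pivot at (208,255), and the purple one is a different body. Stem and pin tops: wide dop (178,148), narrow dop (340,234), long foot (385,143), short foot (271,238).

Run:
```python
from h import *
im=cv2.imread("pics/top0.png"); c=get_calibration("top")
for n,u,v,z in [("wide",177.9,148.4,.055),("narrow",339.7,234.3,.055),("long",385.2,142.7,.052),("short",270.8,237.6,.038),("lens",220,244.4,.03),("pivot",208.2,254.7,.03),("pivot22",208.2,254.7,.02),("nut",201,201,.01),("collar",356,201,.012),("purple",191,287,.03)]:
    print(n,plane(c,u,v,z).round(3))
hsv=cv2.cvtColor(im,cv2.COLOR_BGR2HSV)
for n,(u,v) in dict(dop=(125,237),dish=(432,203),lt=(294,176)).items():print(n,hsv[v-3:v+3,u-3:u+3].mean((0,1)))
print("bg",hsv[280:300,300:320].mean((0,1)))
m=((hsv[:,:,1]>75)&(hsv[:,:,0]>20)&(hsv[:,:,0]<40)).astype(np.uint8)
m=cv2.morphologyEx(m,cv2.MORPH_CLOSE,np.ones((9,9)));m=cv2.morphologyEx(m,cv2.MORPH_OPEN,np.ones((5,5)))
for k in cv2.findContours(m,cv2.RETR_EXTERNAL,cv2.CHAIN_APPROX_NONE)[0]:
    if cv2.contourArea(k)<400: continue
    P=np.array([plane(c,*p[0],.009)[:2] for p in k]).astype(np.float32)
    (x,y),s,a=cv2.minAreaRect(P);print(cv2.boundingRect(k),np.round([x,y,*s],3),round(a,1))
```

```text
wide [0.645 0.202 0.055]
narrow [ 0.468 -0.108  0.055]
long [ 0.65  -0.208  0.052]
short [0.467 0.022 0.038]
lens [0.457 0.121 0.03 ]
pivot [0.437 0.143 0.03 ]
pivot22 [0.439 0.145 0.02 ]
nut [0.549 0.163 0.01 ]
collar [ 0.542 -0.15   0.012]
purple [0.377 0.175 0.03 ]
dop [ 31.83333333  71.         109.83333333]
dish [ 34.05555556  63.66666667 111.86111111]
lt [ 34.11111111  53.27777778 111.13888889]
bg [ 44.2275  17.605  111.685 ]
(109, 219, 36, 34) [0.481 0.311 0.067 0.067] 87.0
(0, 123, 45, 121) [0.606 0.54  0.265 0.095] 7.5
```

Run:
```python
from h import *
im=cv2.imread("pics/top0.png"); c=get_calibration("top")
hsv=cv2.cvtColor(im,cv2.COLOR_BGR2HSV)
m=((hsv[:,:,1]>38)&(hsv[:,:,0]>20)&(hsv[:,:,0]<40)&(hsv[:,:,2]>60)).astype(np.uint8)
m=cv2.morphologyEx(m,cv2.MORPH_CLOSE,np.ones((7,7)));m=cv2.morphologyEx(m,cv2.MORPH_OPEN,np.ones((5,5)))
for k in cv2.findContours(m,cv2.RETR_EXTERNAL,cv2.CHAIN_APPROX_NONE)[0]:
    if cv2.contourArea(k)<400: continue
    P=np.array([plane(c,*p[0],.009)[:2] for p in k]).astype(np.float32)
    (x,y),s,a=cv2.minAreaRect(P);print(cv2.boundingRect(k),np.round([x,y,*s],3),round(a,1))
```

```text
(107, 217, 66, 38) [0.481 0.284 0.128 0.072] 86.5
(401, 171, 63, 63) [ 0.538 -0.307  0.128  0.13 ] 85.2
(279, 155, 33, 40) [ 0.601 -0.029  0.065  0.083] 88.9
(0, 132, 27, 47) [0.659 0.554 0.112 0.047] 40.7
```

Run:
```python
from h import *
im=cv2.imread("pics/side0.png"); c=get_calibration("side")
S=6;im=np.clip(im*1.4,0,255).astype(np.uint8);big=cv2.resize(im,None,fx=S,fy=S,interpolation=cv2.INTER_CUBIC)
def dr(P,col=(0,0,255)): cv2.polylines(big,[((proj(c,P)+.5)*S).astype(int)],False,col,1)
for x,y,h,r0,r1 in [(.645,.202,.055,.017,.007),(.468,-.108,.055,.012,.007),(.65,-.208,.052,.018,.008),(.467,.022,.038,.018,.008)]:
    dr(circ(x,y,0,r0));dr(circ(x,y,h,r1),(255,0,0))
d=np.array([-.643,.766]);n=np.array([-d[1],d[0]]);o=np.array([.450,.129])
dr(np.array([[*(o+a*d+b*n),0.03] for a,b in [(-.028,-.017),(.028,-.017),(.028,.017),(-.028,.017),(-.028,-.017)]]))
def rect(x,y,a,l,w,z):
    t=np.radians(a);d=np.array([np.cos(t),np.sin(t)]);n=np.array([-d[1],d[0]])
    dr(np.array([[*(np.array([x,y])+i*d*l/2+j*n*w/2),z] for i,j in [(-1,-1),(1,-1),(1,1),(-1,1),(-1,-1)]]))
rect(.481,.284,86.5,.126,.07,.012);rect(.601,-.029,88.9,.066,.086,.009);dr(circ(.538,-.307,.012,.065))
cs=[(259,137),(295,248),(402,233),(249,215),(211,191),(181,157),(317,203),(403,301)]
t=[]
for u,v in cs:
    r=15 if (u,v) in cs[:5] else (45 if u==403 else 30)
    t.append(cv2.resize(big[(v-r)*S:(v+r)*S,(u-r)*S:(u+r)*S],(195,195)))
cv2.imwrite("pics/ov.png",np.vstack([np.hstack(t[:4]),np.hstack(t[4:])]))
```

```text
(no output)
```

View pics/ov.png

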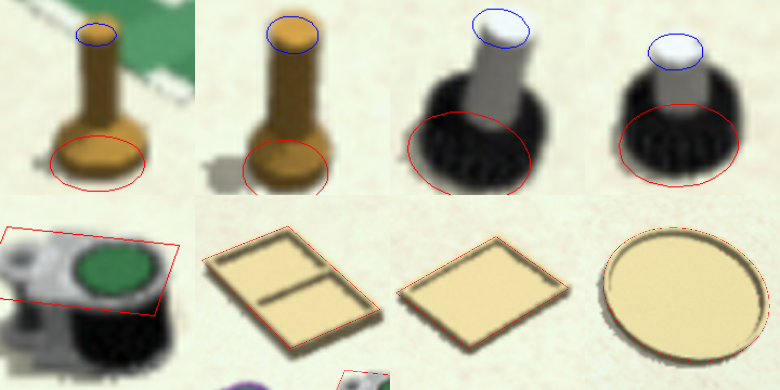

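>>> step_arm(commands=[{"translation": [0, 0, 0], "roll": -0.104}, {"translation": [0, 0, 0], "roll": -0.104}, {"translation": [0, 0, 0], "roll": -0.104}, {"translation": [0, 0, 0], "roll": -0.104}], fingers=0.5, grip_force=25)

```text
time: 1.43
tool_pos: [0.212, 0.4803, 0.2268]
tool_rot: [3.141, 0.0, -3.136]
contact_force: [0.2, -0.5, -0.3]
opening: 0.0698
grip_force: 0.0
```

The overlay in the side view matches my positions to 1–2 mm for all parts and trays. Next I move above the wide dop.

>>> step_arm(commands=[{"translation": [-31, -20, 0], "roll": 0}, {"translation": [-31, -20, 0], "roll": 0}, {"translation": [-31, -20, 0], "roll": 0}, {"translation": [-31, -20, 0], "roll": 0}, {"translation": [-31, -20, 0], "roll": 0}, {"translation": [-31, -20, 0], "roll": 0}, {"translation": [-31, -20, 0], "roll": 0}, {"translation": [-31, -20, 0], "roll": 0}, {"translation": [-31, -20, 0], "roll": 0}, {"translation": [-31, -20, 0], "roll": 0}, {"translation": [-31, -20, 0], "roll": 0}, {"translation": [-31, -20, 0], "roll": 0}, {"translation": [-31, -20, 0], "roll": 0}, {"translation": [-31, -20, 0], "roll": 0}, {"translation": [0, 0, 30], "roll": 0}, {"translation": [0, 0, 30], "roll": 0}, {"translation": [0, 0, 30], "roll": 0}, {"translation": [0, 0, 25], "roll": 0}, {"translation": [0, 0, 0], "roll": 0}, {"translation": [0, 0, 0], "roll": 0}])

```text
time: 3.1
tool_pos: [0.6455, 0.2002, 0.1107]
tool_rot: [-3.141, -0.003, -3.141]
contact_force: [0.7, -1.4, 0.5]
opening: 0.0463
grip_force: 0.0
```

>>> step_arm(commands=[{"translation": [0, 1, 25], "roll": 0}, {"translation": [0, 1, 25], "roll": 0}, {"translation": [0, 0, 20], "roll": 0}, {"translation": [0, 0, 12], "roll": 0}, {"translation": [0, 0, 6], "roll": 0}, {"translation": [0, 0, 0], "roll": 0}])

```text
time: 3.6
tool_pos: [0.6464, 0.2025, 0.0241]
tool_rot: [3.141, 0.0, -3.141]
contact_force: [-0.1, -0.2, 0.3]
opening: 0.0457
grip_force: 0.0
```

>>> step_arm(commands=[{"translation": [0, 0, 0], "roll": 0}, {"translation": [0, 0, 0], "roll": 0}, {"translation": [0, 0, 0], "roll": 0}, {"translation": [0, 0, 0], "roll": 0}, {"translation": [0, 0, 0], "roll": 0}, {"translation": [0, 0, 0], "roll": 0}], fingers=0)

```text
time: 4.1
tool_pos: [0.6463, 0.2025, 0.0242]
tool_rot: [3.141, 0.001, -3.141]
contact_force: [-0.5, -0.4, 2.0]
opening: 0.0127
grip_force: 25.0
```

>>> step_arm(commands=[{"translation": [0, 0, -15], "roll": 0}, {"translation": [0, 0, -30], "roll": 0}, {"translation": [0, 0, -25], "roll": 0}, {"translation": [20, 14, 0], "roll": 0}, {"translation": [24, 16, 0], "roll": 0}, {"translation": [25, 17, 0], "roll": 0}, {"translation": [25, 18, 0], "roll": 0}, {"translation": [25, 17, 0], "roll": 0}, {"translation": [24, 16, 0], "roll": 0}, {"translation": [20, 14, 0], "roll": 0}, {"translation": [0, 0, 0], "roll": 0}, {"translation": [0, 0, 20], "roll": 0}, {"translation": [0, 0, 20], "roll": 0}, {"translation": [0, 0, 12], "roll": 0}, {"translation": [0, 0, 7], "roll": 0}, {"translation": [0, 0, 4], "roll": 0}, {"translation": [0, 0, 1], "roll": 0}, {"translation": [0, 0, 0], "roll": 0}, {"translation": [0, 0, 0], "roll": 0}])

```text
time: 5.68
tool_pos: [0.4837, 0.3145, 0.0305]
tool_rot: [3.141, 0.001, -3.142]
contact_force: [-0.3, 1.1, -0.5]
opening: 0.0125
grip_force: 25.0
```

>>> step_arm(commands=[{"translation": [0, 0, 1], "roll": 0}, {"translation": [0, 0, 1], "roll": 0}, {"translation": [0, 0, 0.5], "roll": 0}, {"translation": [0, 0, 0], "roll": 0}])

```text
time: 6.02
tool_pos: [0.4835, 0.3146, 0.0281]
tool_rot: [3.141, 0.001, -3.141]
contact_force: [-0.8, 0.2, 4.3]
opening: 0.0125
grip_force: 25.0
```

>>> step_arm(commands=[{"translation": [0, 0, 0], "roll": 0}, {"translation": [0, 0, 0], "roll": 0}, {"translation": [0, 0, 0], "roll": 0}, {"translation": [0, 0, 0], "roll": 0}, {"translation": [0, 0, 0], "roll": 0}], fingers=0.5)

```text
time: 6.43
tool_pos: [0.483, 0.3143, 0.0271]
tool_rot: [-3.142, -0.0, -3.141]
contact_force: [0.1, -0.2, 0.3]
opening: 0.0416
grip_force: 0.0
```

>>> step_arm(commands=[{"translation": [0, 0, -20], "roll": 0}, {"translation": [0, 0, -35], "roll": 0}, {"translation": [0, 0, -35], "roll": 0}, {"translation": [5, -25, -10], "roll": 0.124}, {"translation": [6, -29, 0], "roll": 0.124}], fingers=0.65)

```text
time: 6.85
tool_pos: [0.471, 0.2626, 0.1307]
tool_rot: [3.137, 0.007, 2.89]
contact_force: [0.3, -0.2, -0.8]
opening: 0.0598
grip_force: 0.0
```

>>> step_arm(commands=[{"translation": [0, 0, 0], "roll": 0.125}, {"translation": [0, 0, 0], "roll": 0.125}, {"translation": [0, 0, 0], "roll": 0.125}, {"translation": [0, 0, 0], "roll": 0.125}, {"translation": [0, 0, 0], "roll": 0.125}, {"translation": [0, 0, 0], "roll": 0}])

```text
time: 7.35
tool_pos: [0.4685, 0.2613, 0.1272]
tool_rot: [3.142, -0.0, 2.264]
contact_force: [0.4, 0.6, 0.4]
opening: 0.0595
grip_force: 0.0
```

```bash
cat >> h.py <<'E'
def go(x,y,z=None):
    s=observe();p=s["tool_pos"];yaw=s["tool_rot"][2];dx,dy=x-p[0],y-p[1];c,sn=np.cos(yaw),np.sin(yaw)
    print("tool mm",np.round(1000*np.array([c*dx+sn*dy, sn*dx-c*dy, 0 if z is None else p[2]-z]),1),"at",p.round(4),round(yaw,3),"t",s["time"])
E
python3 -c "
from h import *
go(.45,.129,.13)"
```

```text
tool mm [-89.9 -98.8  -2.8] at [0.4685 0.2613 0.1272] 2.264 t 7.35
```

>>> step_arm(commands=[{"translation": [-18, -20, 0], "roll": 0}, {"translation": [-24, -27, 0], "roll": 0}, {"translation": [-24, -26, 0], "roll": 0}, {"translation": [-24, -26, 0], "roll": 0}, {"translation": [0, 0, 0], "roll": 0}, {"translation": [0, 0, 0], "roll": 0}])

```text
time: 7.85
tool_pos: [0.4506, 0.1274, 0.1274]
tool_rot: [3.141, -0.0, 2.269]
contact_force: [0.1, 0.4, 0.6]
opening: 0.06
grip_force: 0.0
```

Run:
```python
from h import *
c=get_calibration("wrist");im=read_camera("wrist")[:,:,::-1].copy();go(.45,.129,.008)
d=np.array([-.643,.766]);n=np.array([-d[1],d[0]]);o=np.array([.450,.129])
P=np.array([[*(o+a*d+b*n),0.03] for a,b in [(-.028,-.017),(.028,-.017),(.028,.017),(-.028,.017),(-.028,-.017)]])
print(proj(c,P).round())
cv2.polylines(im,[proj(c,P).astype(int)],False,(0,0,255),1);cv2.imwrite("pics/w1.png",im)
```

```text
tool mm [  0.9  -0.3 119.4] at [0.4509 0.1285 0.1274] 2.27 t 7.9
[[301. 245.]
 [303. 175.]
 [258. 175.]
 [259. 245.]
 [301. 245.]]
```

View pics/w1.png

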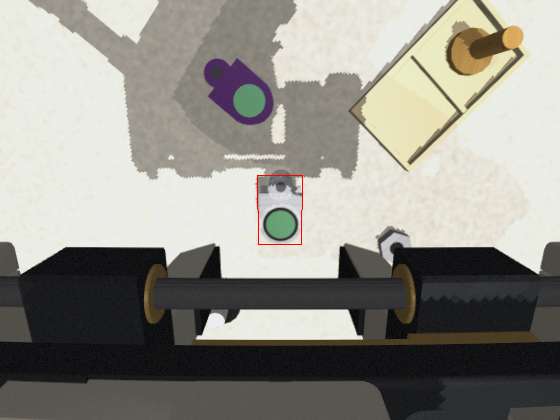

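The loupe fits the predicted box (lens at px (281,224), pivot at (281,186)), and the wide dop stands upright in the far bay. Descending to grip.

>>> step_arm(commands=[{"translation": [0.5, 0, 20], "roll": 0}, {"translation": [0.5, 0, 30], "roll": 0}, {"translation": [0, 0, 30], "roll": 0}, {"translation": [0, 0, 20], "roll": 0}, {"translation": [0, 0, 12], "roll": 0}, {"translation": [0, 0, 7], "roll": 0}, {"translation": [0, 0, 0], "roll": 0}, {"translation": [0, 0, 0], "roll": 0}])

```text
time: 8.57
tool_pos: [0.4502, 0.1303, 0.0083]
tool_rot: [3.141, -0.0, 2.271]
contact_force: [0.2, 0.7, -0.5]
opening: 0.0597
grip_force: 0.0
```

>>> step_arm(commands=[{"translation": [0, 0, 0], "roll": 0}, {"translation": [0, 0, 0], "roll": 0}, {"translation": [0, 0, 0], "roll": 0}, {"translation": [0, 0, 0], "roll": 0}, {"translation": [0, 0, 0], "roll": 0}, {"translation": [0, 0, 0], "roll": 0}], fingers=0)

```text
time: 9.07
tool_pos: [0.4502, 0.1295, 0.0087]
tool_rot: [3.141, 0.0, 2.269]
contact_force: [-1.1, -0.1, 5.0]
opening: 0.0341
grip_force: 25.0
```

>>> step_arm(commands=[{"translation": [0, 0, -15], "roll": 0}, {"translation": [0, 0, -30], "roll": 0}, {"translation": [0, 0, -25], "roll": 0}, {"translation": [0, 0, 0], "roll": -0.122}, {"translation": [0, 0, 0], "roll": -0.122}, {"translation": [0, 0, 0], "roll": -0.122}, {"translation": [0, 0, 0], "roll": -0.122}, {"translation": [0, 0, 0], "roll": -0.122}, {"translation": [0, 0, 0], "roll": -0.122}, {"translation": [0, 0, 0], "roll": -0.122}, {"translation": [0, 0, 0], "roll": 0}])

```text
time: 9.98
tool_pos: [0.4498, 0.1294, 0.0781]
tool_rot: [-3.142, -0.0, 3.127]
contact_force: [0.2, 0.2, 0.2]
opening: 0.0336
grip_force: 25.0
```

```bash
python3 -c "
from h import *
go(.601,-.029,.0127)"
```

```text
tool mm [-153.5 -156.2   65.4] at [0.4498 0.1294 0.0781] 3.127 t 9.9833
```

>>> step_arm(commands=[{"translation": [-16, -16, 0], "roll": 0}, {"translation": [-23, -23, 0], "roll": 0}, {"translation": [-25, -26, 0], "roll": 0}, {"translation": [-25, -26, 0], "roll": 0}, {"translation": [-25, -25, 0], "roll": 0}, {"translation": [-23, -24, 0], "roll": 0}, {"translation": [-16.5, -16, 0], "roll": 0}, {"translation": [0, 0, 0], "roll": 0}, {"translation": [0, 0, 20], "roll": 0}, {"translation": [0, 0, 20], "roll": 0}, {"translation": [0, 0, 12], "roll": 0}, {"translation": [0, 0, 6], "roll": 0}, {"translation": [0, 0, 3], "roll": 0}, {"translation": [0, 0, 2], "roll": 0}, {"translation": [0, 0, 0], "roll": 0}, {"translation": [0, 0, 0], "roll": 0}])

```text
time: 11.32
tool_pos: [0.6009, -0.0293, 0.016]
tool_rot: [-3.141, 0.001, 3.123]
contact_force: [-0.2, -0.2, 0.1]
opening: 0.0336
grip_force: 25.0
```

>>> step_arm(commands=[{"translation": [0, 0, 1], "roll": 0}, {"translation": [0, 0, 1], "roll": 0}, {"translation": [0, 0, 1], "roll": 0}, {"translation": [0, 0, 0.5], "roll": 0}, {"translation": [0, 0, 0], "roll": 0}])

```text
time: 11.73
tool_pos: [0.6008, -0.0294, 0.0128]
tool_rot: [-3.142, 0.001, 3.123]
contact_force: [-1.8, 1.0, 5.3]
opening: 0.0338
grip_force: 25.0
```

>>> step_arm(commands=[{"translation": [0, 0, 0], "roll": 0}, {"translation": [0, 0, 0], "roll": 0}, {"translation": [0, 0, 0], "roll": 0}, {"translation": [0, 0, 0], "roll": 0}], fingers=0.5)

```text
time: 12.07
tool_pos: [0.6004, -0.0293, 0.0116]
tool_rot: [3.141, -0.0, 3.123]
contact_force: [0.0, 0.1, -0.5]
opening: 0.0455
grip_force: 0.0
```

>>> step_arm(commands=[{"translation": [0, 0, -15], "roll": -0.018}, {"translation": [0, 0, -30], "roll": 0}, {"translation": [0, 0, -35], "roll": 0}, {"translation": [-7, -25, -15], "roll": 0}, {"translation": [-9, -32, 0], "roll": 0}, {"translation": [-9, -32, 0], "roll": 0}, {"translation": [-9, -32, 0], "roll": 0}, {"translation": [-9, -32, 0], "roll": 0}, {"translation": [-7, -26, 0], "roll": 0}, {"translation": [0, 0, 0], "roll": 0}, {"translation": [0, 0, 0], "roll": 0}])

```text
time: 12.98
tool_pos: [0.65, -0.2098, 0.1059]
tool_rot: [3.141, -0.001, 3.138]
contact_force: [1.4, 0.5, 0.4]
opening: 0.0453
grip_force: 0.0
```

Run:
```python
from h import *
c=get_calibration("wrist");im=read_camera("wrist")[:,:,::-1].copy();go(.65,-.208,.021)
for P,col in [(circ(.65,-.208,.052,.008),(255,0,0)),(circ(.65,-.208,0,.018),(0,0,255))]:
    cv2.polylines(im,[proj(c,P).astype(int)],False,col,1)
cv2.imwrite("pics/w2.png",im)
```

```text
tool mm [-0.1  0.4 85. ] at [ 0.6499 -0.2084  0.106 ] 3.14 t 13.0333
```

View pics/w2.png

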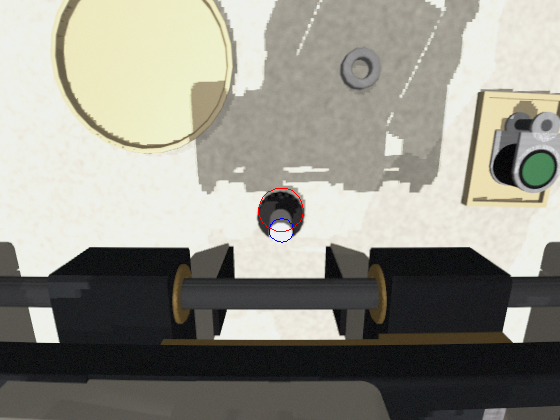

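The long foot is within about 2 mm of my estimate (pin at px (281,231)). The loupe sits in its tray, lens up, at the right edge of the picture. Descending on the foot.

>>> step_arm(commands=[{"translation": [-0.5, 0, 25], "roll": 0}, {"translation": [-0.5, 0, 25], "roll": 0}, {"translation": [0, 0, 18], "roll": 0}, {"translation": [0, 0, 10], "roll": 0}, {"translation": [0, 0, 6], "roll": 0}, {"translation": [0, 0, 0], "roll": 0}, {"translation": [0, 0, 0], "roll": 0}])

```text
time: 13.62
tool_pos: [0.6518, -0.208, 0.0236]
tool_rot: [-3.141, 0.001, 3.141]
contact_force: [0.3, 0.3, 0.3]
opening: 0.046
grip_force: 0.0
```

>>> step_arm(commands=[{"translation": [0, 0, 0], "roll": 0}, {"translation": [0, 0, 0], "roll": 0}, {"translation": [0, 0, 0], "roll": 0}, {"translation": [0, 0, 0], "roll": 0}, {"translation": [0, 0, 0], "roll": 0}, {"translation": [0, 0, 0], "roll": 0}], fingers=0)

```text
time: 14.12
tool_pos: [0.6514, -0.2085, 0.0231]
tool_rot: [-3.141, 0.001, 3.141]
contact_force: [-0.5, 0.5, 2.4]
opening: 0.0153
grip_force: 25.0
```

>>> step_arm(commands=[{"translation": [0, 0, -15], "roll": 0}, {"translation": [0, 0, -25], "roll": 0}, {"translation": [0, 0, -20], "roll": 0}, {"translation": [14, -15, 0], "roll": 0}, {"translation": [20, -22, 0], "roll": 0}, {"translation": [22, -24, 0], "roll": 0}, {"translation": [20, -22, 0], "roll": 0}, {"translation": [14, -15, 0], "roll": 0}, {"translation": [0, 0, 0], "roll": 0}, {"translation": [0, 0, 20], "roll": 0}, {"translation": [0, 0, 18], "roll": 0}, {"translation": [0, 0, 10], "roll": 0}, {"translation": [0, 0, 4], "roll": 0}, {"translation": [0, 0, 2], "roll": 0}, {"translation": [0, 0, 0], "roll": 0}, {"translation": [0, 0, 0], "roll": 0}])

```text
time: 15.45
tool_pos: [0.5619, -0.3064, 0.0295]
tool_rot: [-3.141, 0.001, 3.141]
contact_force: [0.7, -0.3, -0.6]
opening: 0.0157
grip_force: 25.0
```

>>> step_arm(commands=[{"translation": [0, 0, 1], "roll": 0}, {"translation": [0, 0, 1], "roll": 0}, {"translation": [0, 0, 0.7], "roll": 0}, {"translation": [0, 0, 0], "roll": 0}])

```text
time: 15.78
tool_pos: [0.5616, -0.3065, 0.027]
tool_rot: [-3.141, 0.001, 3.141]
contact_force: [-1.3, 1.6, 3.8]
opening: 0.0154
grip_force: 25.0
```

>>> step_arm(commands=[{"translation": [0, 0, 0], "roll": 0}, {"translation": [0, 0, 0], "roll": 0}, {"translation": [0, 0, 0], "roll": 0}, {"translation": [0, 0, 0], "roll": 0}], fingers=0.45)

```text
time: 16.12
tool_pos: [0.5611, -0.3063, 0.0258]
tool_rot: [3.141, -0.0, 3.141]
contact_force: [-0.8, -0.3, 0.2]
opening: 0.0373
grip_force: 0.0
```

>>> step_arm(commands=[{"translation": [0, 0, -20], "roll": 0}, {"translation": [0, 0, -35], "roll": 0}, {"translation": [0, 0, -35], "roll": 0}, {"translation": [12, 24, 0], "roll": 0}, {"translation": [15, 32, 0], "roll": 0}, {"translation": [15, 32, 0], "roll": 0}, {"translation": [15, 32, 0], "roll": 0}, {"translation": [15, 32, 0], "roll": 0}, {"translation": [12, 26, 0], "roll": 0}, {"translation": [9, 20, 0], "roll": 0}, {"translation": [0, 0, 0], "roll": 0}, {"translation": [0, 0, 0], "roll": 0}], fingers=0.5)

```text
time: 17.12
tool_pos: [0.4683, -0.1076, 0.1163]
tool_rot: [-3.141, 0.001, -3.141]
contact_force: [-0.3, -0.5, 0.5]
opening: 0.0459
grip_force: 0.0
```

>>> step_arm(commands=[{"translation": [0, 0, 20], "roll": 0}, {"translation": [0, 0, 25], "roll": 0}, {"translation": [0, 0, 20], "roll": 0}, {"translation": [0, 0, 15], "roll": 0}, {"translation": [0, 0, 9], "roll": 0}, {"translation": [0, 0, 4], "roll": 0}, {"translation": [0, 0, 0], "roll": 0}, {"translation": [0, 0, 0], "roll": 0}])

```text
time: 17.78
tool_pos: [0.469, -0.1088, 0.0234]
tool_rot: [-3.141, 0.001, 3.14]
contact_force: [0.3, -0.3, 0.2]
opening: 0.046
grip_force: 0.0
```

>>> step_arm(commands=[{"translation": [0, 0, 0], "roll": 0}, {"translation": [0, 0, 0], "roll": 0}, {"translation": [0, 0, 0], "roll": 0}, {"translation": [0, 0, 0], "roll": 0}, {"translation": [0, 0, 0], "roll": 0}, {"translation": [0, 0, 0], "roll": 0}], fingers=0)

```text
time: 18.28
tool_pos: [0.4685, -0.1082, 0.0232]
tool_rot: [-3.142, 0.0, 3.141]
contact_force: [-0.2, 0.8, 1.3]
opening: 0.0125
grip_force: 25.0
```

>>> step_arm(commands=[{"translation": [0, 0, -15], "roll": 0}, {"translation": [0, 0, -30], "roll": 0}, {"translation": [0, 0, -30], "roll": 0}, {"translation": [0, 20, -5], "roll": 0}, {"translation": [-1.5, 30, 0], "roll": 0}, {"translation": [-1, 35, 0], "roll": 0}, {"translation": [-1, 35, 0], "roll": 0}, {"translation": [-1, 35, 0], "roll": 0}, {"translation": [-1, 35, 0], "roll": 0}, {"translation": [-1, 35, 0], "roll": 0}, {"translation": [-1, 35, 0], "roll": 0}, {"translation": [-1, 35, 0], "roll": 0}, {"translation": [-1, 32, 0], "roll": 0}, {"translation": [-1, 22, 0], "roll": 0}, {"translation": [0, 13, 0], "roll": 0}, {"translation": [0, 0, 0], "roll": 0}, {"translation": [0, 0, 0], "roll": 0}])

```text
time: 19.7
tool_pos: [0.4788, 0.2536, 0.1027]
tool_rot: [-3.141, -0.001, -3.141]
contact_force: [0.4, -0.5, -0.7]
opening: 0.0127
grip_force: 25.0
```

>>> step_arm(commands=[{"translation": [0, 0, 20], "roll": 0}, {"translation": [0, 0, 25], "roll": 0}, {"translation": [0, 0, 15], "roll": 0}, {"translation": [0, 0, 8], "roll": 0}, {"translation": [0, 0, 4], "roll": 0}, {"translation": [0, 0, 2], "roll": 0}, {"translation": [0, 0, 0], "roll": 0}, {"translation": [0, 0, 0], "roll": 0}])

```text
time: 20.37
tool_pos: [0.4798, 0.2537, 0.0299]
tool_rot: [3.141, 0.001, 3.14]
contact_force: [0.3, 0.2, -0.1]
opening: 0.0127
grip_force: 25.0
```

Target z is 0.0272.

>>> step_arm(commands=[{"translation": [0, 0, 1], "roll": 0}, {"translation": [0, 0, 1], "roll": 0}, {"translation": [0, 0, 1], "roll": 0}, {"translation": [0, 0, 0], "roll": 0}])

```text
time: 20.7
tool_pos: [0.4796, 0.254, 0.0272]
tool_rot: [3.141, 0.002, 3.141]
contact_force: [-1.6, -1.4, 6.9]
opening: 0.0128
grip_force: 25.0
```

>>> step_arm(commands=[{"translation": [0, 0, 0], "roll": 0}, {"translation": [0, 0, 0], "roll": 0}, {"translation": [0, 0, 0], "roll": 0}, {"translation": [0, 0, 0], "roll": 0}], fingers=0.4)

```text
time: 21.03
tool_pos: [0.4791, 0.2538, 0.026]
tool_rot: [3.142, 0.0, 3.141]
contact_force: [0.0, 0.6, 0.3]
opening: 0.0342
grip_force: 0.0
```

>>> step_arm(commands=[{"translation": [0, 0, -20], "roll": 0}, {"translation": [0, 0, -35], "roll": 0}, {"translation": [0, 0, -35], "roll": 0}, {"translation": [1, -22, 0], "roll": 0}, {"translation": [2, -35, 0], "roll": 0}, {"translation": [2, -35, 0], "roll": 0}, {"translation": [2, -35, 0], "roll": 0}, {"translation": [2, -35, 0], "roll": 0}, {"translation": [2, -35, 0], "roll": 0}, {"translation": [1, -22, 0], "roll": 0}, {"translation": [0, -13, 0], "roll": 0}, {"translation": [0, 0, 0], "roll": 0}, {"translation": [0, 0, 0], "roll": 0}], fingers=0.5)

```text
time: 22.12
tool_pos: [0.467, 0.0214, 0.116]
tool_rot: [3.141, -0.0, 3.139]
contact_force: [0.5, 0.2, -0.2]
opening: 0.046
grip_force: 0.0
```

Run:
```python
from h import *
c=get_calibration("wrist");im=read_camera("wrist")[:,:,::-1].copy();go(.467,.022,.020)
for P,col in [(circ(.467,.022,.038,.008),(255,0,0)),(circ(.467,.022,0,.018),(0,0,255))]:
    cv2.polylines(im,[proj(c,P).astype(int)],False,col,1)
cv2.imwrite("pics/w3.png",im)
```

```text
tool mm [-0.  -0.1 96. ] at [0.467  0.0221 0.116 ] 3.14 t 22.1667
```

View pics/w3.png

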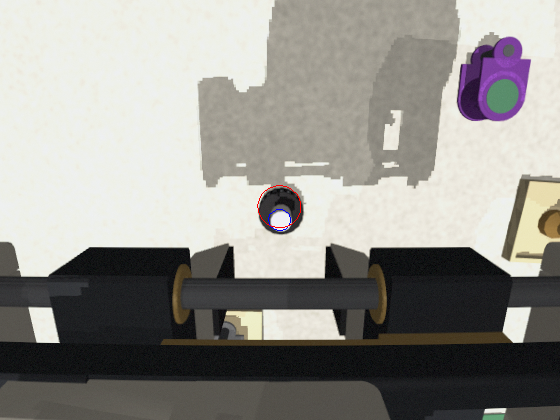

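The short foot's pin at px (280,220) matches my estimate. Descending.

>>> step_arm(commands=[{"translation": [0, 0, 20], "roll": 0}, {"translation": [0, 0, 28], "roll": 0}, {"translation": [0, 0, 22], "roll": 0}, {"translation": [0, 0, 14], "roll": 0}, {"translation": [0, 0, 8], "roll": 0}, {"translation": [0, 0, 4.5], "roll": 0}, {"translation": [0, 0, 0], "roll": 0}, {"translation": [0, 0, 0], "roll": 0}])

```text
time: 22.83
tool_pos: [0.4675, 0.0221, 0.02]
tool_rot: [3.142, 0.001, 3.141]
contact_force: [0.7, 0.5, 0.6]
opening: 0.0459
grip_force: 0.0
```

>>> step_arm(commands=[{"translation": [0, 0, 0], "roll": 0}, {"translation": [0, 0, 0], "roll": 0}, {"translation": [0, 0, 0], "roll": 0}, {"translation": [0, 0, 0], "roll": 0}, {"translation": [0, 0, 0], "roll": 0}, {"translation": [0, 0, 0], "roll": 0}], fingers=0)

```text
time: 23.33
tool_pos: [0.4671, 0.0217, 0.0198]
tool_rot: [3.142, 0.001, 3.141]
contact_force: [-0.3, 0.1, 2.7]
opening: 0.0154
grip_force: 25.0
```

>>> step_arm(commands=[{"translation": [0, 0, -15], "roll": 0}, {"translation": [0, 0, -30], "roll": 0}, {"translation": [0, 0, -30], "roll": 0}, {"translation": [-3, -20, -10], "roll": 0}, {"translation": [-4, -30, 0], "roll": 0}, {"translation": [-5, -35, 0], "roll": 0}, {"translation": [-5, -35, 0], "roll": 0}, {"translation": [-5, -35, 0], "roll": 0}, {"translation": [-5, -35, 0], "roll": 0}, {"translation": [-5, -35, 0], "roll": 0}, {"translation": [-5, -35, 0], "roll": 0}, {"translation": [-5, -34, 0], "roll": 0}, {"translation": [-3, -22, 0], "roll": 0}, {"translation": [-2, -13, 0], "roll": 0}, {"translation": [0, 0, 0], "roll": 0}, {"translation": [0, 0, 0], "roll": 0}])

```text
time: 24.67
tool_pos: [0.5132, -0.3073, 0.104]
tool_rot: [3.141, -0.001, 3.139]
contact_force: [0.6, -0.2, -1.3]
opening: 0.015
grip_force: 25.0
```

>>> step_arm(commands=[{"translation": [0, 0, 20], "roll": 0}, {"translation": [0, 0, 25], "roll": 0}, {"translation": [0, 0, 18], "roll": 0}, {"translation": [0, 0, 8], "roll": 0}, {"translation": [0, 0, 4], "roll": 0}, {"translation": [0, 0, 2], "roll": 0}, {"translation": [0, 0, 0], "roll": 0}, {"translation": [0, 0, 0], "roll": 0}])

```text
time: 25.33
tool_pos: [0.5144, -0.3074, 0.0286]
tool_rot: [-3.141, 0.001, 3.141]
contact_force: [0.3, 0.2, 0.7]
opening: 0.0153
grip_force: 25.0
```

Target z is 0.0238, so 4.8 mm to go.

>>> step_arm(commands=[{"translation": [0, 0, 2], "roll": 0}, {"translation": [0, 0, 1.5], "roll": 0}, {"translation": [0, 0, 1], "roll": 0}, {"translation": [0, 0, 0.6], "roll": 0}, {"translation": [0, 0, 0], "roll": 0}])

```text
time: 25.75
tool_pos: [0.514, -0.3075, 0.0237]
tool_rot: [-3.141, 0.001, 3.141]
contact_force: [-2.3, 2.1, 7.4]
opening: 0.0151
grip_force: 25.0
```

>>> step_arm(commands=[{"translation": [0, 0, 0], "roll": 0}, {"translation": [0, 0, 0], "roll": 0}, {"translation": [0, 0, 0], "roll": 0}, {"translation": [0, 0, 0], "roll": 0}], fingers=0.45)

```text
time: 26.08
tool_pos: [0.5137, -0.3073, 0.0223]
tool_rot: [3.141, -0.0, 3.141]
contact_force: [0.2, 0.0, -0.1]
opening: 0.0374
grip_force: 0.0
```

>>> step_arm(commands=[{"translation": [0, 0, -15], "roll": 0}, {"translation": [0, 0, -30], "roll": 0}, {"translation": [0, 0, -35], "roll": 0}, {"translation": [0, 0, -35], "roll": 0}, {"translation": [0, 0, -35], "roll": 0}, {"translation": [30, 20, 0], "roll": 0}, {"translation": [30, 20, 0], "roll": 0}, {"translation": [30, 20, 0], "roll": 0}, {"translation": [0, 0, 0], "roll": 0}, {"translation": [0, 0, 0], "roll": 0}, {"translation": [0, 0, 0], "roll": 0}])

```text
time: 27.0
tool_pos: [0.4245, -0.2479, 0.1729]
tool_rot: [-3.14, 0.002, 3.141]
contact_force: [-0.3, 0.1, 0.0]
opening: 0.0414
grip_force: 0.0
```

Run:
```python
from h import *
a=read_camera("side")[:,:,::-1];b=read_camera("top")[:,:,::-1]
f=lambda i,u,v,r:np.clip(1.3*cv2.resize(i[v-r:v+r,u-r:u+r],(260,260),interpolation=cv2.INTER_CUBIC),0,255).astype(np.uint8)
A=np.hstack([f(a,181,155,38),f(a,317,200,35),f(a,403,290,50)]);B=np.hstack([f(b,142,237,40),f(b,294,176,30),f(b,432,203,40)])
cv2.imwrite("pics/fin.png",np.vstack([A,B]));print(observe()["time"],observe()["tool_pos"])
for n in("hex_nut","collar"):print(n,search_frame("top",n)[:1])
```

```text
27.1 [ 0.42488918 -0.24814257  0.17257085]
hex_nut [{'at': [0.5506, 0.164, 0.0065], 'confidence': 0.54}]
collar [{'at': [0.5397, -0.1503, 0.0113], 'confidence': 0.7}]
```

View pics/fin.png

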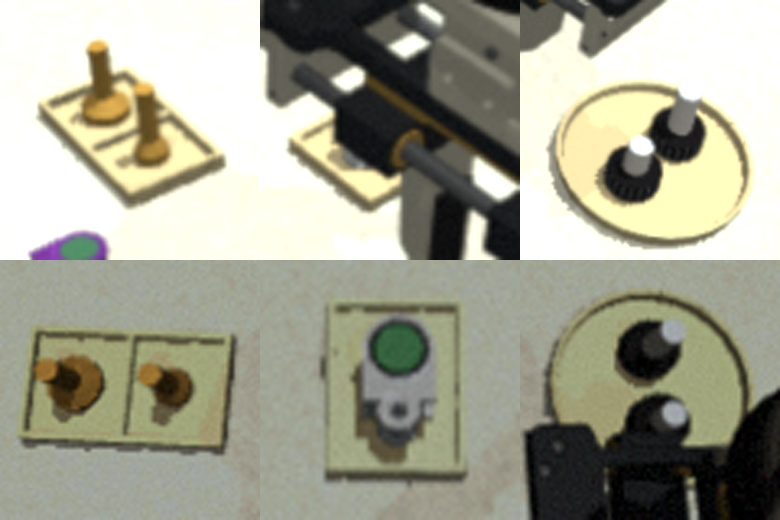

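The close-up shows each dop upright in its own bay, both feet upright in the dish, and the loupe flat in its tray with the lens up. The nut and collar have not moved. Handing in.

```bash
python3 -c "
from cell import *
print(hand_in())"
```

```text
the job is handed in; nothing more can be done
None
```

I handed the job in at about 27 s of the 112 s limit: both dops, both feet and the loupe are in their trays, the hex nut and collar have not moved, and no verdict was returned.

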